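# Fill the nozzle rail in size order

## Robot

A 6-joint arm with a two-finger parallel gripper is mounted at the origin on a cart in front of the work surface, level with it; the furniture and walls round the work are solid. World frame = base frame: x ahead of the robot, y to its left, z up, the work surface at z = 0. Lengths are in m, angles in rad, forces in N, time in s.
With the tool pointing down it reaches from about 0.375 to 0.9 m from the base axis. Payload 3.1 kg.
Tool frame: the origin (TCP) lies at the very end of the fingers, on their centre line; the grasp point (between the pads) lies 19 mm behind it; x points along the fingers, y is the direction in which the jaws open and shut, and the axes are right-handed (so a half turn about x gives the same grasp; the last joint's range is limited). The gripper opens to 85 mm and grips with 20 to 120 N. Pads are 22 mm wide; open, the fingers measure 114 mm over their backs; the gripper's body (76 mm by 85 mm) begins 54 mm behind the grasp point. The pads swing forward as they close: fully open they stand 13 mm farther back than shut.
Start: joints at [0.996, 0.527, 1.433, -0, 1.181, -0.178], TCP at [0.242, 0.576, 0.195] pointing down, gripper open.
Joint ranges: [-3.08, 3.08], [-0.75, 2.2], [0.22, 2.44], [-1.43, 4.57], [0, 2.65], [-2.85, 2.85]. Speed limits (rad/s): [2.79, 2.79, 3.14, 3.14, 3.14, 3.14].

## Interface

Orientations are given as a unit quaternion [x, y, z, w].
In Python, from station import sense, snapshot, camera_model, sign_off gives the robot as it stands.
- The arm moves only by the tool step_arm, never from a script. Its argument "increments" is one flat list of numbers, 5 for each row, row after row: the shift along the tool's x, y, z in units of 60 mm (1.0 is 60 mm), then the turn about the tool's x in units of 5 degrees (1.0 is 5 degrees), then the closure, from 0 (fully open) to 1 (shut). A call has exactly 5 rows; each row is the pose to reach, as a shift and turn from the pose measured when the call began, along the tool's axes at that moment; what a row does not reach only later rows make up. A row lasts 1/8 s, in which the tool goes at most 62.5 mm and 10.7 degrees, less where a joint would pass 70% of its speed; a pose out of reach is approached as far as the arm can. A call with a gripper value outside its range is refused whole. The fingers move at their own pace and stop on an object; "grip_force" is the grip in N (left out, the last holds). Time passes only in rows, so rows that repeat a pose let the fingers close, or fill a call up. It gives the time, the measured TCP pose, the force and the opening at its end, in the units of the state.
- sense(): the state, without advancing time (a new reading comes with each control period).
- snapshot(name): name is "scene" or "top"; returns the picture (480x640x3 uint8, blue, green, red); there is no depth.
- camera_model(name): a dict with "vertical_fov" (degrees; the focal length in pixels is half the picture's height over the tangent of half this angle, whatever the lens; pixels are square), "cx", "cy" (the principal point, pixels), "D" ([k1, k2, p1, p2, k3] as OpenCV has them; the pictures are not rectified), "R" (3x3) and "t" (3): a world point X has camera coordinates R X + t. Camera axes: x right, y down, z forward; pixel columns grow to the right and rows downward; lengths in m; the calibration is good to about 2 mm. A picture is of the moment at which its call begins. camera_model takes no time and is no camera call.
- sign_off(): hands the job in, once; it reports no verdict.
The state is a dict: "t": time; "q": joint angles; "qd": joint speeds; "tau": joint torques, N m; "tcp_pos": TCP position; "tool_rot": TCP orientation; "force": force on the tool from outside, world axes, zero at the start; "ft_torque": the same for the moment, N m; "finger_gap": opening from 0.0 (shut) to 1.0 (fully open).
Only numpy, scipy, OpenCV 4.12 (cv2) and the standard library are available. Lean on these libraries where they do the work, as an engineer would, in place of code of your own. Each camera call takes 0.05 s, during which the arm holds its last target. There are 200 camera calls.

## Task

Two hot-air nozzles are standing loose on the bench. Click each one down, upright, onto an empty spring clip of the nozzle rail, pressed fully home, so that the four round hoods on the rail run in order of width from the widest at one end to the narrowest at the other. Leave the tape roll and the little tin where they are.

Things in the scene. Friction and masses are not known exactly. Their poses are not given: they have to be found in the camera images.
- nozzle_wide: Loose plain steel hot-air nozzle, the wider of the two loose ones: hood 44 mm across. It stands upright, hood up: 56 mm tall; lower 30 mm a collar 28 mm across, open below with an 18 mm mouth that goes over a clip's stud; above it, past a flare, the round hood with straight sides from 38 to 56 mm height, the part to grip. Origin: centre of the underside; z axis up, yaw is of no matter. About 50 g. 
- nozzle_slim: Loose plain steel hot-air nozzle, the slimmer of the two loose ones: hood 32 mm across. It stands upright, hood up: 56 mm tall; lower 30 mm a collar 28 mm across, open below with an 18 mm mouth that goes over a clip's stud; above it, past a flare, the round hood with straight sides from 38 to 56 mm height, the part to grip. Origin: centre of the underside; z axis up, yaw is of no matter. About 50 g. 
- nozzle_widest: Plain steel nozzle with the widest hood, 56 mm across. Already on an end clip of the rail and fixed there; same 28 mm collar and 56 mm height as the others, so its top is 70 mm above the bench. Origin: centre of its underside, on the rail's top face. It may be on clip_1 or on clip_4.
- nozzle_narrowest: Plain steel nozzle with the narrowest hood, 20 mm across (narrower than its collar). Already on an end clip of the rail and fixed there; same 28 mm collar and 56 mm height as the others, so its top is 70 mm above the bench. Origin: centre of its underside, on the rail's top face. It is on the end clip opposite the widest nozzle.
- nozzle_rail: Aluminium rail 300 mm long (its y axis), 36 mm wide (its x axis) and 14 mm high, fixed to the bench, with four upright spring clips in a row, 75 mm apart. Origin: centre of the underside, z up. The two end clips are taken, the two middle ones empty.
- clip_1 (a point): First of the four spring clips, a round-nosed dark steel stud 13 mm thick and 26 mm tall with a leaf spring on either side; the point lies on the clip's axis at the rail's top face, 14 mm above the bench, where a seated nozzle's underside rests. End clip at the rail's +y end, taken.
- clip_2 (a point): Second spring clip, like clip_1; point on its axis at the rail's top face (z 14 mm), where a seated nozzle's underside rests. 75 mm from clip_1, empty at the start. A nozzle slides down freely to about 14 mm above home, then needs a push of 10 to 15 N straight down (greatest near 10 mm above home) to snap past the springs; then it sits on the rail and is held.
- clip_3 (a point): Third of the four spring clips, a round-nosed dark steel stud 13 mm thick and 26 mm tall with a leaf spring on either side; the point lies on the clip's axis at the rail's top face, 14 mm above the bench, where a seated nozzle's underside rests. 75 mm from clip_2, empty at the start; it works like clip_2.
- clip_4 (a point): Fourth of the four spring clips, a round-nosed dark steel stud 13 mm thick and 26 mm tall with a leaf spring on either side; the point lies on the clip's axis at the rail's top face, 14 mm above the bench, where a seated nozzle's underside rests. End clip at the rail's -y end, taken.
- heat_tape: Bystander: loose roll of amber tape, 58 mm across, 16 mm high, lying flat. Origin: centre of the underside. To be left alone.
- tip_tin: Bystander: loose small round white tin, 50 mm across, 24 mm high. Origin: centre of the underside. To be left alone.
Not all that is in view belongs to the job. Leave any orange or yellow look-alike of the nozzle_wide alone.

How it is judged:
At the end, for the whole second after the job is handed in: Both loose nozzles stand released and at rest on the two middle clips, the 44 mm one next to the widest nozzle and the 32 mm one next to the narrowest: each within 8 mm of its clip's axis, within 10 degrees of upright, its underside within 3 mm of the rail's top face (clicked past the springs) (((horizontal distance between nozzle_widest and clip_1 below 0.02 m and horizontal distance between nozzle_wide and clip_2 below 0.008 m and z of nozzle_wide in the frame of clip_2 between -0.003 and 0.003 m and angle between each of nozzle_wide, nozzle_slim's own z axis and vertical below 0.17 rad and horizontal distance between nozzle_slim and clip_3 below 0.008 m and z of nozzle_slim in the frame of clip_3 between -0.003 and 0.003 m) or (horizontal distance between nozzle_widest and clip_4 below 0.02 m and horizontal distance between nozzle_wide and clip_3 below 0.008 m and z of nozzle_wide in the frame of clip_3 between -0.003 and 0.003 m and angle between each of nozzle_wide, nozzle_slim's own z axis and vertical below 0.17 rad and horizontal distance between nozzle_slim and clip_2 below 0.008 m and z of nozzle_slim in the frame of clip_2 between -0.003 and 0.003 m)) and linear speed of each of nozzle_wide, nozzle_slim below 0.02 m/s); the robot touches nothing.
It fails at once if the tape roll is moved by more than 25 mm (distance of heat_tape from where it was at the start of the episode above 0.025 m).
It fails at once if the tin is moved by more than 25 mm (distance of tip_tin from where it was at the start of the episode above 0.025 m).
It also fails if it takes over 54 s, if anything falls off the work surface, if the arm or the gripper's body presses on something with over 40 N, if the wrist force passes 120 N, or if a joint passes its speed limit or range.

## Working session

There is one attempt and no reset: what is moved stays moved. The work goes in short steps, Python scripts to look and compute and a tool call to move; the robot and the scene stay as the last step left them, time stands still between calls to the robot, and variables do not carry over. Pictures are saved under pics/ and viewed, about 8 in all and at most 12, crops included, and the job is handed in when it is done.

Besides the shell and the picture viewer there is one more tool, called after "Call:" as a command line: name --argument value ..., lists and objects as JSON in quotes. step_arm: Moves the arm, as the interface text tells. Its arguments: {"type":"object","properties":{"increments":{"type":"array","items":{"type":"number"}},"grip_force":{"type":"number"}},"required":["increments"]}

```bash
mkdir -p pics; ls
python3 - <<'E'
from station import *
import cv2
for n in("scene","top"):
    cv2.imwrite(f"pics/{n}0.png",snapshot(n)); m=camera_model(n); print(n,m)
s=sense(); print(s)
E
```

```text
pics
scene {'vertical_fov': 55.23067881477682, 'cx': 320.2714963559928, 'cy': 241.36930781630326, 'D': array([-0.0653788,  0.       ,  0.       ,  0.       ,  0.       ]), 'R': array([[ 0.76384222, -0.6453853 ,  0.0047822 ],
       [-0.368794  , -0.44254093, -0.81740352],
       [ 0.52965654,  0.62260367, -0.57604568]]), 't': array([-0.45657359,  0.20855344,  0.79839918])}
top {'vertical_fov': 45.06935653790015, 'cx': 328.64924203395066, 'cy': 254.1687104061682, 'D': array([-0.13361645,  0.        ,  0.        ,  0.        ,  0.        ]), 'R': array([[ 0.01456597, -0.99984455,  0.00993475],
       [-0.99048342, -0.01578812, -0.13672356],
       [ 0.13685915, -0.0078487 , -0.99055942]]), 't': array([-0.035971  ,  0.56159184,  1.18914566])}
{'t': 0.1, 'q': array([ 9.95471897e-01,  5.28348363e-01,  1.43380998e+00, -7.21852310e-06,
        1.18140450e+00, -1.78504380e-01]), 'qd': array([-0.00108277,  0.00043107, -0.00360713,  0.00104036, -0.00040344,
        0.00029605]), 'tau': array([ 7.68757818e-04, -4.43306494e+01, -1.78585947e+01, -1.69889049e-04,
        3.88453191e-03, -1.70020763e-05]), 'tcp_pos': array([0.24112689, 0.5758188 , 0.19423542]), 'tool_rot': array([ 0.13872882,  0.69348824, -0.1400259 ,  0.69297988]), 'force': array([0.36503668, 0.21312241, 0.49757957]), 'ft_torque': array([-0.07814189, -0.01170791,  0.00426111]), 'finger_gap': 1.0000757596852812}
```

View pics/top0.png

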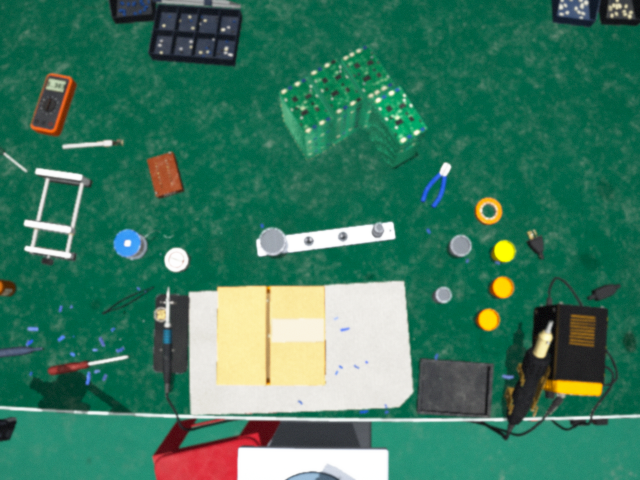

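View pics/scene0.png

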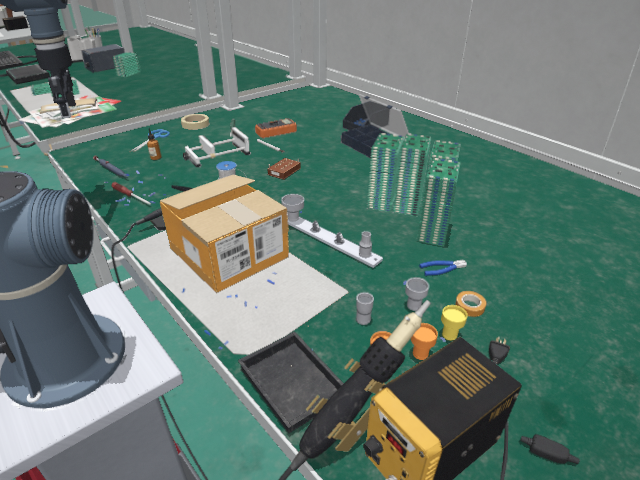

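Top view: the loose grey nozzles are at (460,245), the larger, and (443,295), the slimmer. Look-alikes are yellow (504,251) and orange (502,287) and (488,319). The tape is at (489,210) and the white tin at (176,260). The rail runs from (258,245) to (395,232), with the widest nozzle at its left (+y) end, so the wide one goes on clip_2 and the slim one on clip_3. Next I'll check this in a close crop.

```bash
python3 - <<'E'
import cv2,numpy as np
t=cv2.imread("pics/top0.png"); s=cv2.imread("pics/scene0.png")
a=cv2.resize(t[200:330,250:510],None,fx=3,fy=3,interpolation=cv2.INTER_CUBIC)
cv2.imwrite("pics/crop_top.png",a)
b=cv2.resize(s[185:345,270:470],None,fx=3.7,fy=3.7,interpolation=cv2.INTER_CUBIC)
cv2.imwrite("pics/crop_scene.png",b)
E
cat > h.py <<'E'
import numpy as np,cv2
from station import *
def K(m):
    f=240/np.tan(np.radians(m["vertical_fov"]/2)); return np.array([[f,0,m["cx"]],[0,f,m["cy"]],[0,0,1.]])
def w(n,px,z):
    "pixel -> world point on plane z"
    m=camera_model(n); p=cv2.undistortPoints(np.float64([[px]]),K(m),m["D"])[0,0]
    d=m["R"].T@[*p,1]; c=-m["R"].T@m["t"]; return c+d*(z-c[2])/d[2]
def px(n,X):
    m=camera_model(n); return cv2.projectPoints(np.float64([X]),cv2.Rodrigues(m["R"])[0],m["t"],K(m),m["D"])[0].reshape(-1,2)
E
```

```text
(no output)
```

View pics/crop_top.png

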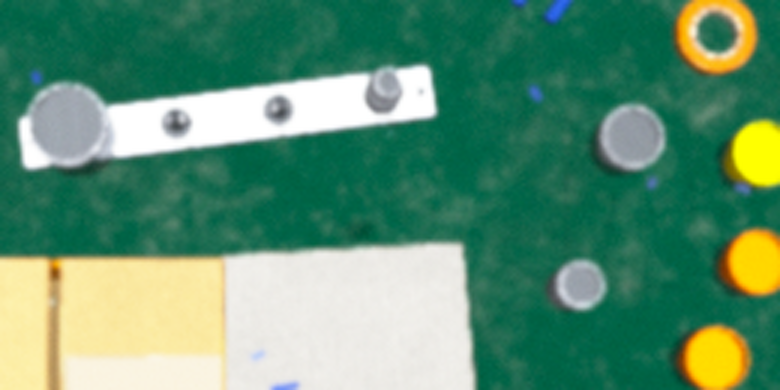

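View pics/crop_scene.png

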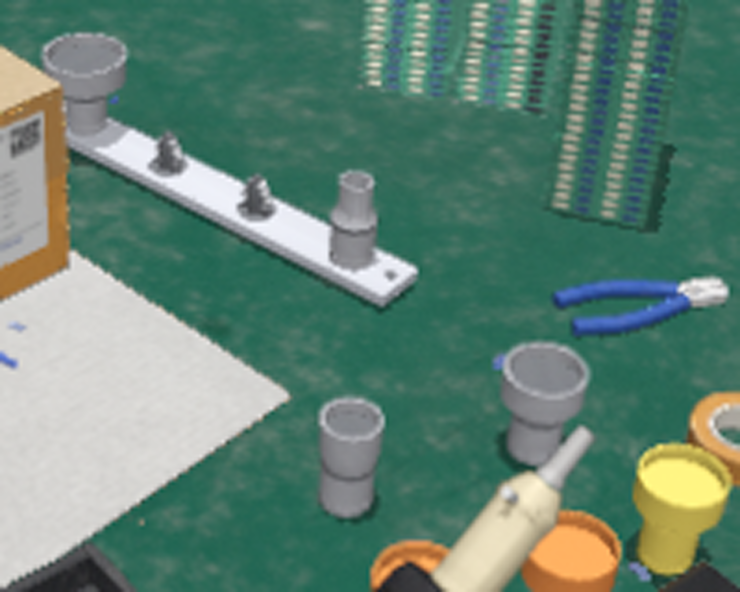

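The crops show the wide nozzle's rim centre at crop (632,137) and the slim one's at (580,285), both plain grey. The studs are at (177,121) and (278,107), the widest nozzle at (68,124) and the narrowest at (386,80). The scene view agrees.

Run:
```python
from h import *
T=lambda x,y:((x+.5)/3-.5+250,(y+.5)/3-.5+200)
S=lambda x,y:((x+.5)/3.7-.5+270,(y+.5)/3.7-.5+185)
L=[("widest",T(68,123),S(85,62),.07),("narrow",T(386,79),S(357,182),.07),("wide",T(632,137),S(545,373),.056),("slim",T(580,285),S(351,420),.056),
("stud2",T(177,121),S(168,140),.04),("stud3",T(278,107),S(258,182),.04)]
R={}
def tri(a,b):
    P=[];q=[]
    A=[];B=[]
    for n,p in(("top",a),("scene",b)):
        c=w(n,p,0);d=w(n,p,.1)-c;d/=np.linalg.norm(d);M=np.eye(3)-np.outer(d,d);A.append(M);B.append(M@c)
    return np.linalg.lstsq(np.vstack(A),np.hstack(B),rcond=None)[0]
for k,a,b,z in L:
    R[k]=w("top",a,z); print(k,R[k].round(4),w("scene",b,z).round(4),"tri",tri(a,b).round(4))
print("end dist",np.linalg.norm(R["widest"]-R["narrow"]))
for c in[(20,120),(430,67),(436,116),(26,168)]: print("rail",w("top",T(*c),.014).round(4))
print("box NE top corner",tri((325,286),(288,207)),"tape",w("top",(489,210),.016),"tin",w("top",(176,260),.024), "yellow",w("top",(504,251),.056),"or",w("top",(502,287),.056),w("top",(488,319),.056))
from scipy.spatial.transform import Rotation as Ro
print(Ro.from_quat(sense()["tool_rot"]).as_matrix().round(3))
```

```text
widest [0.5842 0.0901 0.07  ] [0.5772 0.0804 0.07  ] tri [0.5852 0.091  0.0623]
narrow [ 0.6187 -0.13    0.07  ] [ 0.6154 -0.1337  0.07  ] tri [ 0.6193 -0.1302  0.0665]
wide [ 0.583  -0.3057  0.056 ] [ 0.5809 -0.3084  0.056 ] tri [ 0.5835 -0.3065  0.0533]
slim [ 0.4781 -0.2674  0.056 ] [ 0.4778 -0.269   0.056 ] tri [ 0.4785 -0.2679  0.0548]
stud2 [0.5917 0.0156 0.04  ] [0.5885 0.0087 0.04  ] tri [0.5931 0.0153 0.0347]
stud3 [ 0.6029 -0.056   0.04  ] [ 0.6007 -0.0641  0.04  ] tri [ 0.6052 -0.0571  0.0341]
end dist 0.22280971901654853
rail [0.5948 0.1302 0.014 ]
rail [ 0.6388 -0.1675  0.014 ]
rail [ 0.6027 -0.1718  0.014 ]
rail [0.5598 0.1247 0.014 ]
box NE top corner [ 0.48769358 -0.02137098  0.13499865] tape [ 0.66973176 -0.38163754  0.016     ] tin [0.54614117 0.30205182 0.024     ] yellow [ 0.5724436  -0.40022007  0.056     ] or [ 0.4956149 -0.3939342  0.056    ] [ 0.42813868 -0.36251654  0.056     ]
[[-0.001  0.386  0.922]
 [-0.002  0.922 -0.386]
 [-1.    -0.002 -0.   ]]
```

```bash
cat > d.py <<'E'
import sys
from h import *
from scipy.spatial.transform import Rotation as Ro
s=sense(); R=Ro.from_quat(s["tool_rot"]).as_matrix(); p=s["tcp_pos"]
yaw=np.degrees(np.arctan2(R[1,1],R[0,1]))
print("t",round(s["t"],2),"tcp",p.round(4),"yaw",yaw.round(2),"tilt",np.degrees(np.arccos(-R[2,0])).round(2),"F",s["force"].round(1),"gap",round(s["finger_gap"],3))
a=list(map(float,sys.argv[1:]))
for i in range(0,len(a),4):
    print(a[i:i+4],"->",(R.T@(np.array(a[i:i+3])-p)/.06).round(3),"turn",round((yaw-a[i+3])/5,2))
E
python3 d.py .42 .48 .25 50 .57 .26 .25 30
```

```text
t 0.1 tcp [0.2411 0.5758 0.1942] yaw 67.26 tilt 0.11 F [0.4 0.2 0.5] gap 1.0
[0.42, 0.48, 0.25, 50.0] -> [-0.93  -0.322  3.366] turn 3.45
[0.57, 0.26, 0.25, 30.0] -> [-0.927 -2.738  7.089] turn 7.45
```

Call:
step_arm --increments '[-0.6,-0.1,0.8,0.9,0,-0.93,-0.2,1.8,1.9,0,-0.93,-0.3,2.8,3.0,0,-0.93,-0.7,3.7,4.2,0,-0.93,-1.2,4.5,5.2,0]'

```text
t: 0.72
tcp_pos: [0.4639, 0.4036, 0.2494]
tool_rot: [0.292, 0.644, -0.294, 0.643]
force: [0.9, -0.5, -0.4]
finger_gap: 0.998
```

```bash
python3 d.py .57 .26 .22 30 .62 0 .2 15 .583 -.3055 .12 8.3
```

```text
t 0.72 tcp [0.4639 0.4036 0.2494] yaw 41.08 tilt 0.14 F [ 0.9 -0.5 -0.4] gap 0.998
[0.57, 0.26, 0.22, 30.0] -> [ 0.493 -0.238  2.967] turn 2.22
[0.62, 0.0, 0.2, 15.0] -> [ 0.834 -2.457  6.781] turn 5.22
[0.583, -0.3055, 0.12, 8.3] -> [ 2.178 -6.264 10.213] turn 6.56
```

Call:
step_arm --increments '[0.2,-0.1,1.0,1.0,0,0.4,-0.15,2.0,2.0,0,0.5,-0.3,3.0,3.0,0,0.6,-0.9,3.9,4.0,0,0.7,-1.5,4.8,5.0,0]'

```text
t: 1.35
tcp_pos: [0.5846, 0.1306, 0.2074]
tool_rot: [0.425, 0.565, -0.427, 0.564]
force: [0.7, 0.2, 0.0]
finger_gap: 0.999
```

```bash
python3 d.py .62 0 .2 12 .583 -.3055 .12 8.3
```

```text
t 1.35 tcp [0.5846 0.1306 0.2074] yaw 15.92 tilt 0.18 F [0.7 0.2 0. ] gap 0.999
[0.62, 0.0, 0.2, 12.0] -> [ 0.127 -0.029  2.255] turn 0.78
[0.583, -0.3055, 0.12, 8.3] -> [ 1.472 -2.014  6.981] turn 1.52
```

Call:
step_arm --increments '[0.1,-0.1,1.0,0.3,0,0.1,-0.2,2.0,0.6,0,0.1,-0.5,3.0,0.9,0,0.1,-0.8,4.0,1.2,0,0.3,-1.3,5.0,1.52,0]'

```text
t: 1.98
tcp_pos: [0.5936, -0.1761, 0.1914]
tool_rot: [0.462, 0.534, -0.463, 0.535]
force: [0.4, 1.1, -0.1]
finger_gap: 0.999
```

```bash
python3 d.py .583 -.3055 .12 8.3 .583 -.3055 .028 8.3
```

```text
t 1.98 tcp [ 0.5936 -0.1761  0.1914] yaw 8.27 tilt 0.18 F [ 0.4  1.1 -0.1] gap 0.999
[0.583, -0.3055, 0.12, 8.3] -> [ 1.196 -0.485  2.105] turn -0.01
[0.583, -0.3055, 0.028, 8.3] -> [ 2.729 -0.484  2.1  ] turn -0.01
```

Call:
step_arm --increments '[0,-0.2,0.9,0,0,0.3,-0.4,1.8,0,0,0.8,-0.48,2.1,0,0,1.2,-0.48,2.1,0,0,1.2,-0.48,2.1,0,0]'

```text
t: 2.6
tcp_pos: [0.5812, -0.3042, 0.117]
tool_rot: [0.462, 0.536, -0.464, 0.533]
force: [0.6, 0.2, 0.1]
finger_gap: 0.999
```

```bash
python3 d.py .583 -.3055 .028 8.3
python3 - <<'E'
from h import *
im=snapshot("top"); cv2.imwrite("pics/a.png",cv2.resize(im[190:320,380:560],None,fx=4,fy=4,interpolation=cv2.INTER_CUBIC))
s=sense()["tcp_pos"]; print(px("top",[s,[.583,-.3055,.056]]))
E
```

```text
t 2.6 tcp [ 0.5812 -0.3042  0.117 ] yaw 8.22 tilt 0.3 F [0.6 0.2 0.1] gap 0.999
[0.583, -0.3055, 0.028, 8.3] -> [1.483 0.035 0.028] turn -0.02
[[467.07306267 240.86480416]
 [460.22076944 245.33842587]]
```

View pics/a.png

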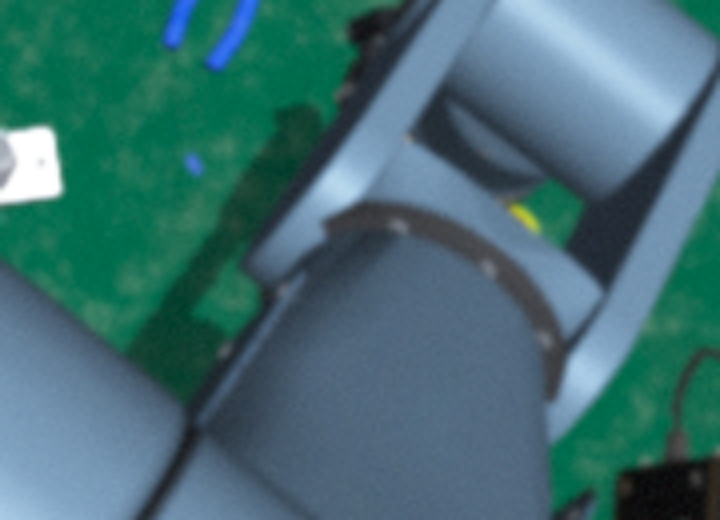

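The arm covers the nozzle in the top view, so I'm descending on the measured position.

Call:
step_arm --increments '[0.5,0.03,0.03,0,0,1.0,0.03,0.03,0,0,1.4,0.03,0.03,0,0,1.55,0.03,0.03,0,0,1.55,0.03,0.03,0,0]'

```text
t: 3.28
tcp_pos: [0.5848, -0.3062, 0.0263]
tool_rot: [0.462, 0.535, -0.463, 0.535]
force: [-0.6, -0.3, -0.0]
finger_gap: 1.0
```

Call:
step_arm --increments '[0,0,0,0,0.3,0,0,0,0,0.6,0,0,0,0,0.8,0,0,0,0,0.8,0,0,0,0,0.8]' --grip_force 60

```text
t: 3.9
tcp_pos: [0.5848, -0.3062, 0.0263]
tool_rot: [0.462, 0.535, -0.463, 0.535]
force: [-0.4, 0.5, 0.0]
finger_gap: 0.202
```

```bash
python3 d.py .583 -.3055 .14 8.3
```

```text
t 3.9 tcp [ 0.5848 -0.3062  0.0263] yaw 8.29 tilt 0.14 F [-0.4  0.5  0. ] gap 0.202
[0.583, -0.3055, 0.14, 8.3] -> [-1.895 -0.032 -0.014] turn -0.0
```

The gap of 0.20 (17 mm) is smaller than the 44 mm hood, so nothing is gripped as expected. Checking the scene camera.

Run:
```python
from h import *
im=snapshot("scene"); cv2.imwrite("pics/b.png",cv2.resize(im[200:350,320:520],None,fx=4,fy=4,interpolation=cv2.INTER_CUBIC))
s=sense(); print(s["finger_gap"],px("scene",[s["tcp_pos"]]))
```

```text
0.1970641319145562 [[415.42589815 295.52498424]]
```

View pics/b.png

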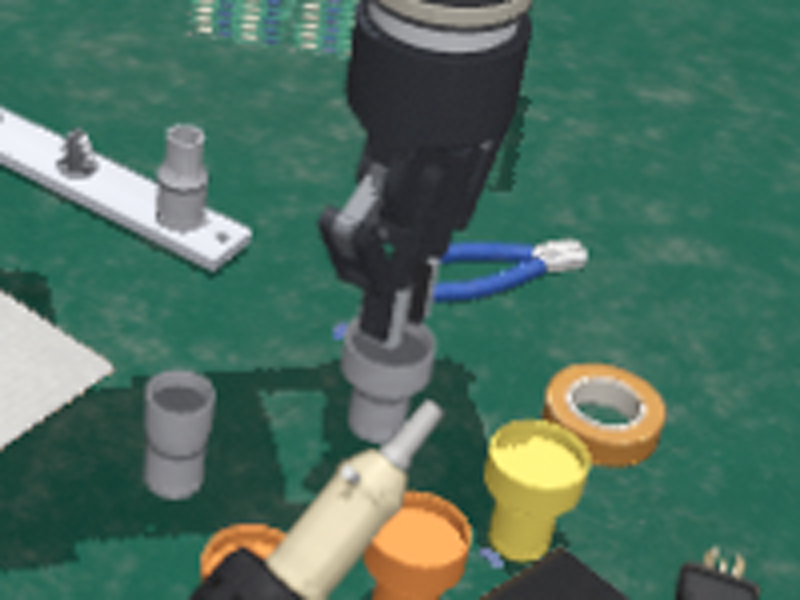

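The fingertips look to be inside or above the rim: they end near crop (390,345), against a projected TCP at (382,382). They probably closed above the hood, so the tip height differs from what I assumed. I'll raise the arm and compare the tip pixels with the TCP projection.

Call:
step_arm --increments '[-0.3,0,0,0,0.8,-0.6,0,0,0,0.9,-1,0,0,0,1,-1,0,0,0,1,-1,0,0,0,1]'

```text
t: 4.58
tcp_pos: [0.5848, -0.306, 0.0865]
tool_rot: [0.462, 0.535, -0.463, 0.535]
force: [-0.7, -0.3, 0.3]
finger_gap: -0.002
```

Run:
```python
from h import *
im=snapshot("scene"); cv2.imwrite("pics/s2.png",im); cv2.imwrite("pics/c.png",cv2.resize(im[215:315,360:480],None,fx=6,fy=6,interpolation=cv2.INTER_CUBIC))
s=sense(); p=s["tcp_pos"]; print(s["finger_gap"],p,s["force"]);
for dz in(0,.01,.02,.03,.04): print(dz,(px("scene",[p+[0,0,dz]])-[360,215])*6+2.5)
```

```text
-0.00387422026568148 [ 0.58442568 -0.30573912  0.08588221] [ 0.54460795  0.23637001 -0.21015333]
0 [[356.88204219 344.39679821]]
0.01 [[361.01242183 319.62425734]]
0.02 [[365.19187369 294.51544879]]
0.03 [[369.42111789 269.06434773]]
0.04 [[373.70088261 243.26481117]]
```

View pics/c.png

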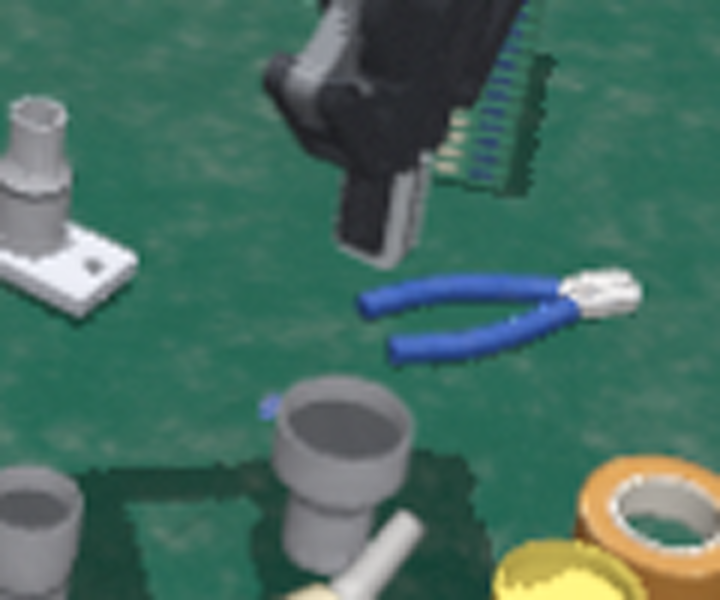

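The shut fingertips are at crop (378,258), while the reported TCP projects to (357,344). So the real tips sit about 35 mm above the reported TCP, and the fingers closed over the top of the hood. The nozzle has not moved. I'll reopen and descend in guarded steps to the corrected height, watching the force.

Call:
step_arm --increments '[0,0,0,0,0,0,0,0,0,0,0,0,0,0,0,0.5,0,0,0,0,0.9,0,0,0,0]'

```text
t: 5.25
tcp_pos: [0.5843, -0.3058, 0.0311]
tool_rot: [0.462, 0.535, -0.463, 0.534]
force: [0.4, 0.3, 0.1]
finger_gap: 0.999
```

Call:
step_arm --increments '[0.2,0,0,0,0,0.3,0,0,0,0,0.3,0,0,0,0,0.3,0,0,0,0,0.3,0,0,0,0]'

```text
t: 5.88
tcp_pos: [0.5847, -0.3061, 0.014]
tool_rot: [0.462, 0.535, -0.463, 0.535]
force: [-0.2, 0.3, 0.1]
finger_gap: 0.997
```

Call:
step_arm --increments '[0.1,0,0,0,0,0.15,0,0,0,0,0.2,0,0,0,0,0.22,0,0,0,0,0.22,0,0,0,0]'

```text
t: 6.5
tcp_pos: [0.5846, -0.3061, 0.0006]
tool_rot: [0.462, 0.535, -0.463, 0.535]
force: [0.1, 0.5, -0.4]
finger_gap: 1.0
```

Call:
step_arm --increments '[0.05,0,0,0,0,0.1,0,0,0,0,0.12,0,0,0,0,0.15,0,0,0,0,0.15,0,0,0,0]'

```text
t: 7.12
tcp_pos: [0.5845, -0.3061, -0.0085]
tool_rot: [0.462, 0.535, -0.463, 0.535]
force: [-0.2, 0.1, -0.1]
finger_gap: 0.998
```

No contact at reported z = -8.5 mm, which supports the vertical offset. Closing now.

Call:
step_arm --increments '[0,0,0,0,0.3,0,0,0,0,0.6,0,0,0,0,0.8,0,0,0,0,0.8,0,0,0,0,0.8]' --grip_force 60

```text
t: 7.75
tcp_pos: [0.5846, -0.3062, -0.0081]
tool_rot: [0.462, 0.535, -0.463, 0.535]
force: [-0.2, 0.3, 3.8]
finger_gap: 0.496
```

Call:
step_arm --increments '[-0.4,0,0,0,0.8,-1,0,0,0,0.8,-1.7,0,0,0,0.8,-2.1,0,0,0,0.8,-2.1,0,0,0,0.8]'

```text
t: 8.38
tcp_pos: [0.5862, -0.3069, 0.1198]
tool_rot: [0.462, 0.533, -0.463, 0.537]
force: [0.2, 0.2, -2.3]
finger_gap: 0.493
```

```bash
python3 d.py .593 .016 .12 8.3
```

```text
t 8.38 tcp [ 0.5862 -0.3069  0.1198] yaw 8.3 tilt 0.31 F [ 0.2  0.2 -2.3] gap 0.493
[0.593, 0.016, 0.12, 8.3] -> [-0.029  0.889 -5.308] turn -0.0
```

Call:
step_arm --increments '[0,0.17,-1,0,0.8,0,0.34,-2,0,0.8,0,0.5,-3,0,0.8,0,0.67,-4,0,0.8,0,0.83,-5,0,0.8]'

```text
t: 9.0
tcp_pos: [0.5909, -0.0008, 0.1163]
tool_rot: [0.461, 0.534, -0.464, 0.536]
force: [1.2, 0.1, 0.1]
finger_gap: 0.494
```

```bash
python3 d.py .593 .016 .09 8.3
```

```text
t 9.0 tcp [ 0.5909 -0.0008  0.1163] yaw 8.27 tilt 0.24 F [1.2 0.1 0.1] gap 0.494
[0.593, 0.016, 0.09, 8.3] -> [ 0.437  0.076 -0.274] turn -0.01
```

Call:
step_arm --increments '[0,0.08,-0.28,0,0.8,0.2,0.08,-0.28,0,0.8,0.7,0.08,-0.28,0,0.8,1.15,0.08,-0.28,0,0.8,1.15,0.08,-0.28,0,0.8]'

```text
t: 9.62
tcp_pos: [0.5907, 0.0144, 0.044]
tool_rot: [0.461, 0.535, -0.466, 0.533]
force: [0.2, -0.5, -0.3]
finger_gap: 0.496
```

```bash
python3 d.py .593 .016 .03 8.3;python3 - <<'E'
from h import *
im=snapshot("scene"); cv2.imwrite("pics/s3.png",im); x0,y0=270,175; cv2.imwrite("pics/e.png",cv2.resize(im[y0:y0+100,x0:x0+130],None,fx=6,fy=6,interpolation=cv2.INTER_CUBIC))
p=sense()["tcp_pos"]; q=lambda X:((px("scene",[X])[0]-[x0,y0])*6+2.5).round(0)
print("underside expected",q([p[0],p[1],p[2]+.008]),"rim",q([p[0],p[1],p[2]+.064]))
print("clip2 tip/base",q([.593,.0158,.04]),q([.593,.0158,.014]),"clip3",q([.6038,-.0572,.04]),q([.6038,-.0572,.014]))
E
```

```text
t 9.62 tcp [0.5907 0.0144 0.044 ] yaw 8.13 tilt 0.46 F [ 0.2 -0.5 -0.3] gap 0.496
[0.593, 0.016, 0.03, 8.3] -> [ 0.232  0.043 -0.021] turn -0.03
underside expected [270. 249.] rim [270. 126.]
clip2 tip/base [270. 276.] [270. 330.] clip3 [413. 345.] [411. 400.]
```

View pics/e.png

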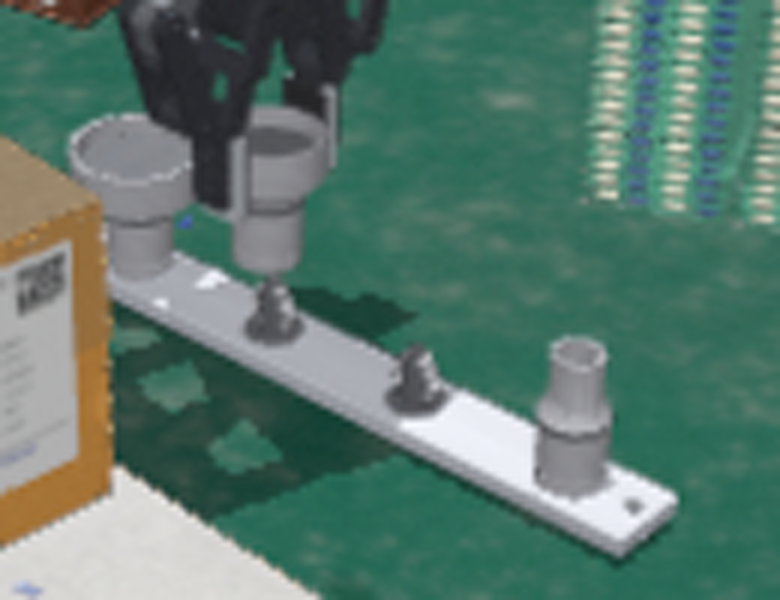

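The nozzle's collar is centred at crop column about 268, just above the stud on clip_2 (column about 274). That leaves a shift of about 3 mm to the image right, mostly world +x. Computing the move.

```bash
python3 d.py .594 .014 .036 8.3 .594 .014 .022 8.3
```

```text
t 9.68 tcp [0.5922 0.0145 0.0455] yaw 8.14 tilt 0.32 F [-0.7 -0.4 -0.5] gap 0.49
[0.594, 0.014, 0.036, 8.3] -> [0.159 0.03  0.012] turn -0.03
[0.594, 0.014, 0.022, 8.3] -> [0.392 0.031 0.011] turn -0.03
```

Call:
step_arm --increments '[0,0.03,0.01,0,0.8,0.1,0.03,0.01,0,0.8,0.2,0.03,0.01,0,0.8,0.3,0.03,0.01,0,0.8,0.3,0.03,0.01,0,0.8]'

```text
t: 10.3
tcp_pos: [0.5934, 0.0143, 0.0269]
tool_rot: [0.461, 0.535, -0.465, 0.534]
force: [0.1, 0.3, -0.3]
finger_gap: 0.492
```

```bash
python3 d.py .594 .014 .02 8.3
```

```text
t 10.3 tcp [0.5934 0.0143 0.0269] yaw 8.15 tilt 0.37 F [ 0.1  0.3 -0.3] gap 0.492
[0.594, 0.014, 0.02, 8.3] -> [0.115 0.01  0.007] turn -0.03
```

The underside is about 5 mm below the stud tip with no side force, so the nozzle is over the stud. Next, press down with a firmer grip.

Call:
step_arm --increments '[0.06,0.01,0,0,0.8,0.1,0.01,0,0,0.8,0.13,0.01,0,0,0.8,0.16,0.01,0,0,0.8,0.18,0.01,0,0,0.8]' --grip_force 90

```text
t: 10.92
tcp_pos: [0.5945, 0.0148, 0.0171]
tool_rot: [0.461, 0.535, -0.465, 0.534]
force: [-1.1, 2.2, 12.4]
finger_gap: 0.485
```

Call:
step_arm --increments '[0.04,0,0,0,0.8,0.08,0,0,0,0.8,0.12,0,0,0,0.8,0.15,0,0,0,0.8,0.15,0,0,0,0.8]'

```text
t: 11.55
tcp_pos: [0.5939, 0.0151, 0.0071]
tool_rot: [0.461, 0.535, -0.465, 0.533]
force: [1.3, 3.0, -2.8]
finger_gap: 0.487
```

Call:
step_arm --increments '[0.03,0,0,0,0.8,0.06,0,0,0,0.8,0.08,0,0,0,0.8,0.08,0,0,0,0.8,0.08,0,0,0,0.8]'

```text
t: 12.18
tcp_pos: [0.5939, 0.0152, 0.0059]
tool_rot: [0.461, 0.535, -0.465, 0.534]
force: [-6.3, 5.5, 22.8]
finger_gap: 0.483
```

At 23 N the nozzle stops at reported z = 5.9 mm, which is the predicted home height, and the force profile shows the snap. Releasing and lifting.

Call:
step_arm --increments '[-0.03,0,0,0,0.4,-0.03,0,0,0,0,-0.03,0,0,0,0,-0.03,0,0,0,0,-0.3,0,0,0,0]'

```text
t: 12.8
tcp_pos: [0.5926, 0.0153, 0.0228]
tool_rot: [0.46, 0.536, -0.466, 0.533]
force: [0.1, 0.2, 0.4]
finger_gap: 0.995
```

Call:
step_arm --increments '[-0.8,0,0,0,0,-1.6,0,0,0,0,-2.2,0,0,0,0,-2.2,0,0.6,0,0,-2.2,0,1.4,0,0]'

```text
t: 13.42
tcp_pos: [0.6062, -0.0673, 0.1571]
tool_rot: [0.46, 0.536, -0.465, 0.534]
force: [0.7, -0.9, 0.1]
finger_gap: 0.999
```

```bash
python3 d.py .479 -.267 .15 8.3 .479 -.267 .05 8.3
```

```text
t 13.43 tcp [ 0.6062 -0.0673  0.1571] yaw 8.33 tilt 0.38 F [ 0.7 -0.9  0.1] gap 0.999
[0.479, -0.267, 0.15, 8.3] -> [ 0.142 -2.578  2.986] turn 0.01
[0.479, -0.267, 0.05, 8.3] -> [ 1.809 -2.568  2.982] turn 0.01
```

Call:
step_arm --increments '[0,-0.7,0.8,0,0,0,-1.4,1.6,0,0,0.1,-2.1,2.4,0,0,0.14,-2.59,2.99,0,0,0.14,-2.59,2.99,0,0]'

```text
t: 14.05
tcp_pos: [0.4769, -0.2705, 0.151]
tool_rot: [0.461, 0.534, -0.466, 0.533]
force: [-0.4, -0.4, 0.1]
finger_gap: 1.002
```

```bash
python3 d.py .478 -.2675 .01 8.3 .478 -.2675 -.0085 8.3
```

```text
t 14.05 tcp [ 0.4769 -0.2705  0.151 ] yaw 8.01 tilt 0.4 F [-0.4 -0.4  0.1] gap 1.002
[0.478, -0.2675, 0.01, 8.3] -> [ 2.349  0.039 -0.056] turn -0.06
[0.478, -0.2675, -0.0085, 8.3] -> [ 2.658  0.041 -0.058] turn -0.06
```

Call:
step_arm --increments '[0.3,0.04,-0.06,0,0,1.1,0.04,-0.06,0,0,1.8,0.04,-0.06,0,0,2.3,0.04,-0.06,0,0,2.3,0.04,-0.06,0,0]'

```text
t: 14.68
tcp_pos: [0.4773, -0.2651, 0.0115]
tool_rot: [0.461, 0.536, -0.466, 0.532]
force: [-0.0, -1.2, -0.5]
finger_gap: 0.996
```

```bash
python3 d.py .478 -.2675 -.0075 8.3
```

```text
t 14.68 tcp [ 0.4773 -0.2651  0.0115] yaw 8.08 tilt 0.51 F [-0.  -1.2 -0.5] gap 0.996
[0.478, -0.2675, -0.0075, 8.3] -> [0.317 0.009 0.041] turn -0.04
```

Call:
step_arm --increments '[0.15,0.01,0.04,0,0,0.3,0.01,0.04,0,0,0.32,0.01,0.04,0,0,0.32,0.01,0.04,0,0.2,0.32,0.01,0.04,0,0.4]' --grip_force 60

```text
t: 15.3
tcp_pos: [0.4782, -0.2677, -0.0073]
tool_rot: [0.461, 0.536, -0.466, 0.532]
force: [0.3, 0.3, 0.7]
finger_gap: 0.612
```

Call:
step_arm --increments '[0,0,0,0,0.6,0,0,0,0,0.8,0,0,0,0,0.9,0,0,0,0,0.9,0,0,0,0,0.9]'

```text
t: 15.92
tcp_pos: [0.4784, -0.2679, -0.0067]
tool_rot: [0.461, 0.536, -0.466, 0.532]
force: [-1.3, 0.0, 6.7]
finger_gap: 0.349
```

Gripped: a gap of 0.35 matches the 32 mm hood. Lift and carry to clip_3, estimated at (0.6045, -0.0588) from the seated clip_2 pose plus 75 mm along the rail.

Call:
step_arm --increments '[-0.4,0,0,0,0.9,-1,0,0,0,0.9,-1.7,0,0,0,0.9,-2.1,0,0,0,0.9,-2.1,0,0,0,0.9]'

```text
t: 16.55
tcp_pos: [0.4805, -0.2685, 0.1208]
tool_rot: [0.461, 0.534, -0.466, 0.534]
force: [-0.4, 0.3, -0.8]
finger_gap: 0.352
```

```bash
python3 d.py .6045 -.0588 .12 8.3
```

```text
t 16.55 tcp [ 0.4805 -0.2685  0.1208] yaw 8.08 tilt 0.38 F [-0.4  0.3 -0.8] gap 0.352
[0.6045, -0.0588, 0.12, 8.3] -> [-0.013  2.537 -3.169] turn -0.04
```

Call:
step_arm --increments '[0,0.6,-0.8,0,0.9,0,1.2,-1.55,0,0.9,0,1.9,-2.35,0,0.9,0,2.5,-3.1,0,0.9,0,2.54,-3.17,0,0.9]'

```text
t: 17.18
tcp_pos: [0.6051, -0.0547, 0.1169]
tool_rot: [0.46, 0.536, -0.465, 0.534]
force: [0.1, 0.0, -1.1]
finger_gap: 0.351
```

```bash
python3 d.py .6045 -.0588 .045 8.3
```

```text
t 17.18 tcp [ 0.6051 -0.0547  0.1169] yaw 8.39 tilt 0.43 F [ 0.1  0.  -1.1] gap 0.351
[0.6045, -0.0588, 0.045, 8.3] -> [ 1.199 -0.011  0.063] turn 0.02
```

Call:
step_arm --increments '[0.2,-0.01,0.06,0,0.9,0.7,-0.01,0.06,0,0.9,1.15,-0.01,0.06,0,0.9,1.15,-0.01,0.06,0,0.9,1.15,-0.01,0.06,0,0.9]'

```text
t: 17.8
tcp_pos: [0.6043, -0.0598, 0.0479]
tool_rot: [0.46, 0.536, -0.465, 0.534]
force: [1.0, 0.1, -0.9]
finger_gap: 0.352
```

```bash
python3 - <<'E'
from h import *
im=snapshot("scene"); cv2.imwrite("pics/s4.png",im); x0,y0=270,175; cv2.imwrite("pics/f.png",cv2.resize(im[y0:y0+100,x0:x0+130],None,fx=6,fy=6,interpolation=cv2.INTER_CUBIC))
E
python3 d.py .6045 -.0588 .028 8.3
```

```text
t 17.85 tcp [ 0.6049 -0.0597  0.0485] yaw 8.31 tilt 0.39 F [-0.7  0.6 -0.1] gap 0.353
[0.6045, -0.0588, 0.028, 8.3] -> [ 0.342 -0.002 -0.017] turn 0.0
```

View pics/f.png

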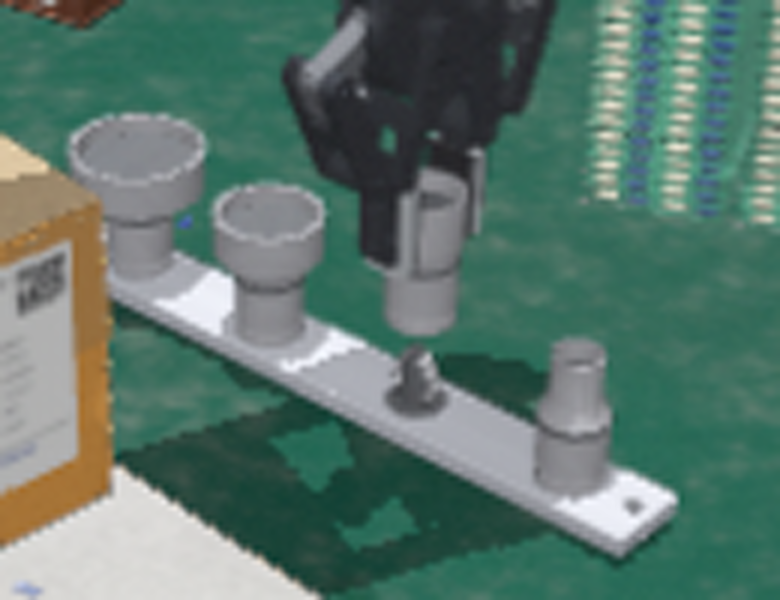

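The wide nozzle is seated upright on clip_2. The slim collar is centred at column 421, against the stud at about 418, so a shift of about 1 mm back (image left) is planned.

Call:
step_arm --increments '[0,0,-0.02,0,0.9,0.1,0,-0.02,0,0.9,0.2,0,-0.02,0,0.9,0.3,0,-0.02,0,0.9,0.34,0,-0.02,0,0.9]' --grip_force 90

```text
t: 18.48
tcp_pos: [0.6042, -0.0584, 0.0274]
tool_rot: [0.46, 0.536, -0.465, 0.534]
force: [0.1, -0.1, -1.0]
finger_gap: 0.346
```

```bash
python3 d.py .6044 -.0587 .018 8.3
```

```text
t 18.48 tcp [ 0.6042 -0.0584  0.0274] yaw 8.33 tilt 0.43 F [ 0.1 -0.1 -1. ] gap 0.346
[0.6044, -0.0587, 0.018, 8.3] -> [0.156 0.004 0.005] turn 0.01
```

Call:
step_arm --increments '[0.06,0,0,0,0.9,0.1,0,0,0,0.9,0.13,0,0,0,0.9,0.16,0,0,0,0.9,0.18,0,0,0,0.9]'

```text
t: 19.1
tcp_pos: [0.6053, -0.0587, 0.0183]
tool_rot: [0.46, 0.535, -0.464, 0.535]
force: [-1.1, 1.0, 12.0]
finger_gap: 0.349
```

Call:
step_arm --increments '[0.04,0,0,0,0.9,0.08,0,0,0,0.9,0.12,0,0,0,0.9,0.15,0,0,0,0.9,0.15,0,0,0,0.9]'

```text
t: 19.73
tcp_pos: [0.6049, -0.0588, 0.0084]
tool_rot: [0.46, 0.535, -0.465, 0.535]
force: [0.0, 2.1, -2.9]
finger_gap: 0.351
```

Call:
step_arm --increments '[0.03,0,0,0,0.9,0.06,0,0,0,0.9,0.08,0,0,0,0.9,0.08,0,0,0,0.9,0.08,0,0,0,0.9]'

```text
t: 20.35
tcp_pos: [0.6051, -0.0589, 0.0073]
tool_rot: [0.46, 0.535, -0.464, 0.535]
force: [-5.4, 3.7, 22.4]
finger_gap: 0.344
```

The force profile repeats: 12 N, then the snap, then a stop at z = 7.3 mm with 22 N (predicted 7 mm). Releasing and lifting clear.

Call:
step_arm --increments '[-0.03,0,0,0,0.5,-0.03,0,0,0,0,-0.03,0,0,0,0,-0.03,0,0,0,0,-0.3,0,0,0,0]'

```text
t: 20.98
tcp_pos: [0.6038, -0.0585, 0.0242]
tool_rot: [0.459, 0.536, -0.465, 0.534]
force: [0.0, 0.4, 0.0]
finger_gap: 0.999
```

Call:
step_arm --increments '[-0.8,0,0,0,0,-1.6,0,0,0,0,-2.4,0,0,0,0,-3,0,0.8,0,0,-3,0,1.7,0,0]'

```text
t: 21.6
tcp_pos: [0.6228, -0.1597, 0.2103]
tool_rot: [0.46, 0.533, -0.463, 0.538]
force: [0.8, -0.3, 0.6]
finger_gap: 0.999
```

Call:
step_arm --increments '[0,0,1,0,0,0,0,1.6,0,0,0,0,1.6,0,0,0,0,1.6,0,0,0,0,1.6,0,0]'

```text
t: 22.22
tcp_pos: [0.6368, -0.2529, 0.2114]
tool_rot: [0.459, 0.534, -0.463, 0.538]
force: [-0.0, -1.3, -0.0]
finger_gap: 1.003
```

Run:
```python
from h import *
im=snapshot("scene"); a=cv2.resize(im[175:275,270:400],None,fx=6,fy=6,interpolation=cv2.INTER_CUBIC); cv2.imwrite("pics/g.png",a)
t=snapshot("top"); cv2.imwrite("pics/top_end.png",t)
t0=cv2.imread("pics/top0.png")
for n,(x,y) in dict(tape=(489,210),tin=(176,260)).items():
    print(n,np.abs(t[y-18:y+18,x-18:x+18].astype(int)-t0[y-18:y+18,x-18:x+18]).mean())
s=sense();print(s["t"],s["tcp_pos"],s["force"],np.abs(s["qd"]).max())
```

```text
tape 48.359053497942384
tin 7.6157407407407405
22.325 [ 0.63700921 -0.25313732  0.2113937 ] [-0.40593579  0.09026103 -1.10401437] 0.0037092823721561544
```

View pics/g.png

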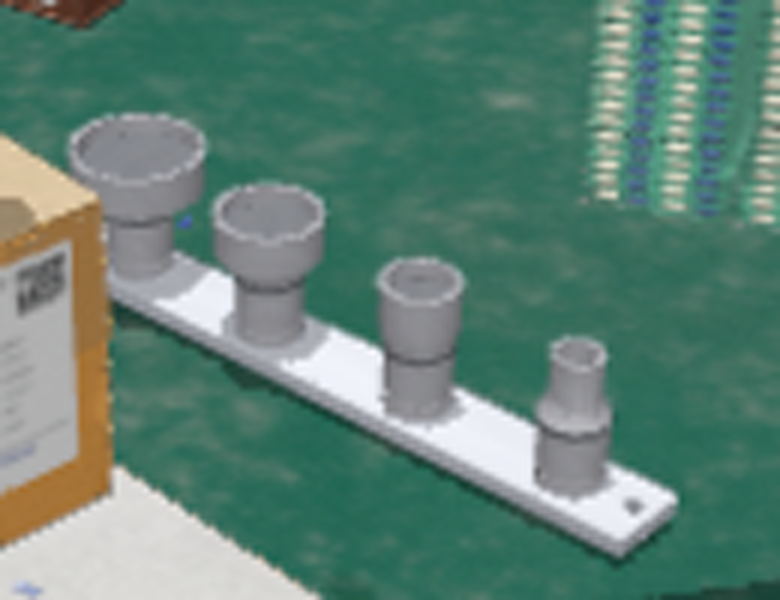

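All four hoods stand upright and seated, in order of width. The tape is hidden by the arm in the top view, so I'll check it in the scene view, then hand in.

Run:
```python
from h import *
im=snapshot("scene"); a=cv2.imread("pics/scene0.png")
P=lambda i,c,r=22:i[c[1]-r:c[1]+r,c[0]-r:c[0]+r]
c=(471,303); r=cv2.matchTemplate(P(im,c,30),P(a,c,18),cv2.TM_CCOEFF_NORMED); print("tape shift px",np.array(cv2.minMaxLoc(r)[3])-12,r.max())
t=cv2.imread("pics/top_end.png");a=cv2.imread("pics/top0.png");c=(176,260)
r=cv2.matchTemplate(P(t,c,30),P(a,c,18),cv2.TM_CCOEFF_NORMED); print("tin shift px",np.array(cv2.minMaxLoc(r)[3])-12,r.max())
print(sign_off())
```

```text
tape shift px [0 0] 0.9998364
tin shift px [0 0] 0.9985967
the job is handed in; nothing more can be done
None
```

Both loose nozzles are clicked onto the rail: the 44 mm one on clip_2, next to the widest, and the 32 mm one on clip_3, next to the narrowest. I handed the job in at about 22 s of the 54 s allowed; it gives no verdict.

**Seating:** each nozzle took about 12 N near the springs, snapped, then stopped at 22–23 N within about 0.5 mm of the predicted home height. The last picture shows four upright hoods on the rail in order of width. I judged this from that picture and the force and height readings, and did not measure the final positions separately.

**Bystanders:** the tape roll and the tin show no shift in the images (0 px). In the last top view the arm hid the tape, so I checked it in the scene camera instead.

**What disagreed:** the first grasp closed on nothing, above the wide nozzle. The real fingertips sit about 35 mm above the reported TCP. I found this in the scene picture and corrected the heights; the nozzle was not disturbed.

**Camera accuracy:** the two cameras disagreed by a few millimetres on some points, up to about 12 mm on the widest nozzle. I set the final alignment over each stud by comparing the collar with the stud in the same picture.

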